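# Close the jar and the tin, then hold the puzzle chest open

### The arm

A 6-joint arm with a two-finger parallel gripper is mounted at the origin on the work surface. World frame = base frame: x ahead of the robot, y to its left, z up, the work surface at z = 0. Lengths are in mm, angles in rad, forces in N, time in s.
With the tool pointing down it reaches from about 350 to 975 mm from the base axis. Payload 7.1 kg.
Tool frame: the origin (TCP) lies between the finger pads; the fingertips stand 17 mm ahead of it and the grasp point (between the pads) lies 2 mm behind it; z points along the fingers, y is the line along which they close (so a half turn about z gives the same grasp; the last joint's range is limited). The gripper opens to 88 mm and grips with 3 to 60 N. Pads are 20 mm wide; open, the fingers measure 115 mm over their backs; the gripper's body (75 mm by 178 mm) begins 61 mm behind the grasp point.
Start: joints at [1.292, 0.423, 1.63, -0, 1.089, -0.019], TCP at [160.523, 604.018, 239.675] pointing down, gripper open.
Joint ranges: [-3, 3], [-0.9, 2.11], [0.09, 2.58], [-1.31, 4.45], [0.11, 2.69], [-2.54, 2.54]. Speed limits (rad/s): [2.39, 2.39, 3.01, 3.14, 3.14, 3.14].

### API

Orientations are given as a rotation vector (axis times angle).
In Python, from workcell import ctrl, status, get_image gives the robot as it stands (ctrl), with the cameras as plain functions and the readings (status).
- The arm moves only by the shell command python3 jog.py 'ROWS' [OPENING]. ROWS is a JSON list of rows, 1 to 5 of them, each an object with the fields d (a list: dx, dy, dz in mm), r (a list: a rotation vector rx, ry, rz in rad); a field left out counts as zero; each row shifts and turns the commanded pose from where the row before left it, along the tool's axes as they then stand; what a row does not reach is not made up. A row lasts 1/12 s, in which the tool goes at most 41.7 mm and 0.125 rad, less where a joint would pass 70% of its speed; a pose out of reach is approached as far as the arm can. OPENING is the finger opening in mm, set as the command begins (- or left out keeps the last). The fingers move at their own pace and stop on an object; the grip force is fixed at half the most. Time passes only in rows, so rows that do not move let the fingers close. It prints the time, the measured TCP pose, the force, the opening and the grip force at its end. Input that does not fit is refused with a message, and nothing moves.
- status.get_obs(): the state, without advancing time (a new reading comes with each control period).
- get_image(name): name is "side" or "top" or "wrist"; returns a dict with "img" (480x640x3 uint8, red, green, blue), "fx", "fy", "cx", "cy" (pixels), "k1" (the pictures are not rectified: a ray, as slopes to the right and down, at radius r is drawn at 1 + k1 r^2 times it, then the intrinsics apply), "R" (3x3) and "t" (3): a world point X has camera coordinates R X + t. Camera axes: x right, y down, z forward; pixel columns grow to the right and rows downward; lengths in mm; the calibration is good to about 2 mm. A picture is of the moment at which its call begins. There is no depth.
- ctrl.close_job(): hands the job in; it is judged then, once.
The state is a dict: "t": time; "qpos": joint angles; "qvel": joint speeds; "joint_torque": joint torques, N m; "ee_pos": TCP position; "orientation": TCP orientation; "ft_force": force on the tool from outside, world axes, zero at the start; "moment": the same for the moment, N m; "width": finger opening in mm; "grasp_force": force on a finger pad.
Only numpy, scipy, OpenCV 4.12 (cv2) and the standard library are available. Lean on these libraries where they do the work, as an engineer would, in place of code of your own. Each camera call takes 0.05 s, during which the arm holds its last target. There are 200 camera calls.

### The job

We are packing the puzzle room's chest: put the brass lid on the glass jar and the blue lid on the enamel tin, set down gently (not dropped) and fully home, with jar and tin left standing where they are. Then lift the lid of the wooden chest, which has no stay and falls shut if let go, and finish still holding it in the gripper, steady at 60 degrees open, so that I can pack the two containers. Leave everything else on the table where it is.

Things in the scene. Friction and masses are not known exactly. Their poses are not given: they have to be found in the camera images.
- jar: Clear glass storage jar, 78 mm in diameter and 95 mm tall, with a narrower neck (outer diameter 69 mm, upper 15 mm). Loose, 0.4 kg, stands upright and open. Origin: centre of its underside, z up.
- jar_mouth (a point): Centre of the jar's round mouth, level with its rim, 95 mm above its underside. The mouth is 62 mm in inner diameter.
- tin: Blue enamel tin, a plain cylinder 92 mm in diameter and 80 mm tall with dark edges. Loose, 0.35 kg, stands upright and open. Origin: centre of its underside, z up.
- tin_mouth (a point): Centre of the tin's round mouth, level with its rim, 80 mm above its underside. The mouth is 86 mm in inner diameter.
- brass_lid: Brass push-in lid of the jar, right way up on the table: a plug (diameter 55 mm, 12 mm deep) that goes into the mouth, a flange (diameter 75 mm) that rests on the rim, its top domed to 18 mm above the underside, and a round upright brass knob, diameter 22 mm, 22 to 43 mm above the underside, on a thinner stem. 0.12 kg. Origin: centre of the plug's underside, z up along the knob.
- brass_lid_seat (a point): Centre of the brass lid's flange underside, 12 mm above the plug's underside on the lid's axis: it meets the jar's mouth point when the lid is home.
- blue_lid: Blue enamel push-in lid of the tin, lying right way up on the table. Plug of 79 mm diameter and 12 mm depth, flange of 99 mm diameter, top slightly domed to 18 mm above the underside, round upright black knob, diameter 22 mm, 22 to 43 mm above the underside, on a thinner stem. 0.13 kg. Origin: centre of the plug's underside, z up along the knob.
- blue_lid_seat (a point): Centre of the blue lid's flange underside, 12 mm above the plug's underside on the lid's axis: it meets the tin's mouth point when the lid is home.
- chest: Wooden plank chest with brass corners, fixed to the table, 190 mm deep (x), 260 mm wide (y), 135 mm tall without the lid; empty inside. Its front looks along its own -x, more or less towards the robot. Origin: centre of its underside, z up.
- chest_hinge (a point): Middle of the chest lid's hinge line, at the chest's upper back edge: 95 mm behind the chest's origin (+x), 135 mm up. The hinge line runs along the chest's y axis.
- chest_lid (a joint): Angle of the chest's lid about its hinge line (rad): 0 shut, growing as the front edge goes up and back, 1.047 is 60 degrees, stop at 1.8. The lid is a 12 mm board, 196 mm deep, 0.3 to 0.7 kg, on a free hinge: below 90 degrees it falls shut when let go.
- chest_handle (a point): Middle of the round brass bar handle on top of the lid: bar of 10 mm diameter and about 100 mm clear length, parallel to the hinge line, with 29 mm of free space between bar and board. It moves with the lid; in the shut lid it is 150 mm in front of the hinge line and 46 mm above it.
- block1: Pale wooden corner block, an L of three 25 mm cubes (50 x 50 x 25 mm), lying flat. To be left alone. Origin: middle of the 50 mm square, on the underside.
- block2: Dark wooden corner block, as block1. To be left alone.
- block3: Reddish-brown wooden corner block, as block1. To be left alone.
- magnifier: Magnifying glass lying flat: brass-rimmed lens of 88 mm diameter, 14 mm thick, dark horn handle 16 mm thick whose end is 155 mm from the lens centre, along its +x. To be left alone. Origin: under the lens centre.
- padlock: Open brass padlock lying flat, 45 x 42 x 18 mm with a steel shackle towards its +x reaching 56 mm from the origin. To be left alone. Origin: under the middle of the brass body.
- book: Closed red book lying flat, 180 x 120 x 30 mm. To be left alone. Origin: centre of the underside.

How it is judged (in metres and radians):
On the way, in this order (a step that is already met when the one before it is completed fails the run):
1. the brass lid sits home on the jar and the blue lid on the tin, both released (distance between brass_lid_seat and jar_mouth below 0.006 m and angle between each of brass_lid, blue_lid's own z axis and vertical below 0.09 rad and distance between blue_lid_seat and tin_mouth below 0.006 m and contact force between the fingers and brass_lid below 0.05 N and contact force between the fingers and blue_lid below 0.05 N), for 0.3 s.
2. the chest's lid is raised by the gripper to 60 degrees (within 6) (value of joint chest_lid between 0.942 and 1.152 rad and contact force between the fingers and chest_lid above 0.3 N), for 0.3 s.
At the end, for the whole second after the job is handed in: The chest's lid is 54 to 66 degrees open (0.942 to 1.152 rad), still (under 0.05 rad/s) and carried by the fingers (contact over 0.3 N); the brass lid sits on the jar and the blue lid on the tin, each seat within 6 mm of the mouth centre and level within 5 degrees, on upright containers (all of step 2 and distance between brass_lid_seat and jar_mouth below 0.006 m and angle between each of brass_lid, blue_lid, jar, tin's own z axis and vertical below 0.09 rad and distance between blue_lid_seat and tin_mouth below 0.006 m and velocity of joint chest_lid between -0.05 and 0.05 rad/s); the arm keeps its last pose, push and grip.
It fails at once if a loose thing that is to be left alone is moved more than 30 mm (distance of any of block1, block2, block3, magnifier, padlock, book from where it was at the start of the episode above 0.03 m).
It fails at once if the jar or the tin is pushed more than 30 mm away or tipped more than 20 degrees (distance of any of jar, tin from where it was at the start of the episode above 0.03 m or angle between any of jar, tin's own z axis and vertical above 0.35 rad).
It fails at once if a canister lid is dropped (falls free from more than about 15 mm) ((linear speed of brass_lid above 0.5 m/s and contact force between the fingers and brass_lid below 0.01 N) or (linear speed of blue_lid above 0.5 m/s and contact force between the fingers and blue_lid below 0.01 N)).
It also fails if it takes over 64 s, if anything falls off the work surface, if the arm or the gripper's body presses on something with over 40 N, if the wrist force passes 120 N, or if a joint passes its speed limit or range.

## Working session

There is one attempt and no reset: what is moved stays moved. The work goes in short steps, Python scripts to look and compute and a shell command to move; the robot and the scene stay as the last step left them, time stands still between calls to the robot, and variables do not carry over. Pictures are saved under pics/ and viewed, at most 10 in all, crops included, and the job is handed in when it is done.

```bash
ls; mkdir -p pics
cat > h.py <<'E'
import numpy as np, cv2, json
from workcell import ctrl, status, get_image
from scipy.spatial.transform import Rotation as Rn
def snap(n,f=None):
    d=get_image(n)
    if f: cv2.imwrite('pics/'+f,np.ascontiguousarray(d['img'][:,:,::-1]))
    return d
def ray(d,u,v):
    K=np.array([[d['fx'],0,d['cx']],[0,d['fy'],d['cy']],[0,0,1.]])
    x=(u-d['cx'])/d['fx'];y=(v-d['cy'])/d['fy'];a,b=x,y
    for _ in range(30):
        s=1+d['k1']*(a*a+b*b);a,b=x/s,y/s
    R=np.array(d['R']);t=np.array(d['t'])
    return -R.T@t, R.T@np.array([a,b,1])
def onz(d,u,v,z):
    c,r=ray(d,u,v); return c+r*(z-c[2])/r[2]
def proj(d,X):
    p=np.array(d['R'])@np.array(X,float)+np.array(d['t']);a,b=p[0]/p[2],p[1]/p[2]
    s=1+d['k1']*(a*a+b*b); return d['cx']+d['fx']*a*s,d['cy']+d['fy']*b*s
def pose():
    o=status.get_obs(); return np.array(o['ee_pos']),Rn.from_rotvec(o['orientation']).as_matrix()
E
python3 - <<'E'
from h import *
for n in('top','side'):
    d=snap(n,n+'0.png'); print(n,d['fx'],d['k1'],ray(d,320,240))
p,R=pose();print(p,R.round(3),status.get_obs()['width'])
E
```

```text
jog.py
pics
workcell.py
top 573.0063827887778 -0.01630894881599765 (array([ 286.00983066,  -52.89808734, 1360.13484539]), array([ 0.20544977, -0.00343514, -0.97869758]))
side 439.45983912423804 0.03697395675583015 (array([ 254.14803489, -794.10617062,  824.59986985]), array([ 0.27278021,  0.73338135, -0.62317769]))
[160.37932852 603.56099822 238.99306307] [[-0.966  0.257 -0.   ]
 [ 0.257  0.966 -0.001]
 [ 0.    -0.001 -1.   ]] 87.62353206870552
```

View pics/top0.png

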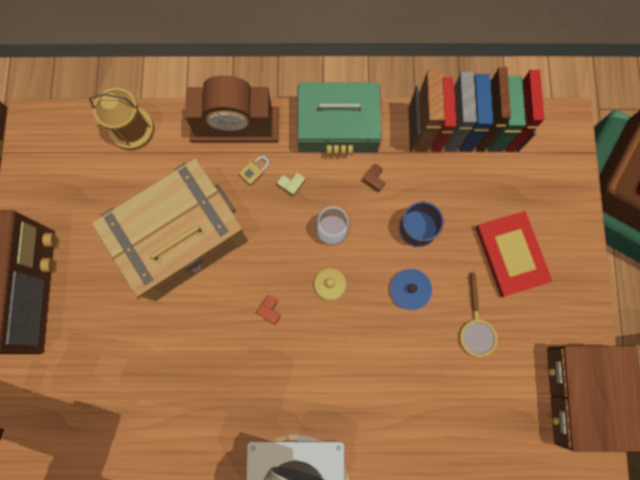

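View pics/side0.png

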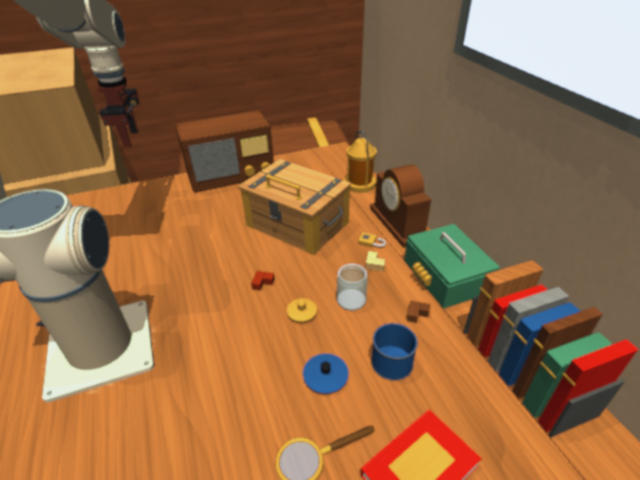

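Top view: brass lid (330,284), blue lid (411,289), jar (333,226), tin (422,224), chest handle from about (155,258) to (200,231). The side view shows the same things unobstructed. Next I'll enlarge crops to measure.

Run:
```python
import cv2,numpy as np
t=cv2.imread('pics/top0.png');s=cv2.imread('pics/side0.png')
a=cv2.resize(t[195:315,300:460],None,fx=5,fy=5,interpolation=cv2.INTER_CUBIC)
b=cv2.resize(s[250:400,270:430],None,fx=4,fy=4,interpolation=cv2.INTER_CUBIC)
cv2.imwrite('pics/c1.png',a);cv2.imwrite('pics/c2.png',b)
c=cv2.resize(t[155:300,85:250],None,fx=2.4,fy=4*.6,interpolation=cv2.INTER_CUBIC)
e=cv2.resize(s[155:250,235:355],None,fx=3.3,fy=3.3,interpolation=cv2.INTER_CUBIC)
H=np.zeros((360,800,3),np.uint8);H[:c.shape[0],:c.shape[1]]=c;H[:e.shape[0],400:400+e.shape[1]]=e
cv2.imwrite('pics/c3.png',H)
```

```text
(no output)
```

View pics/c1.png

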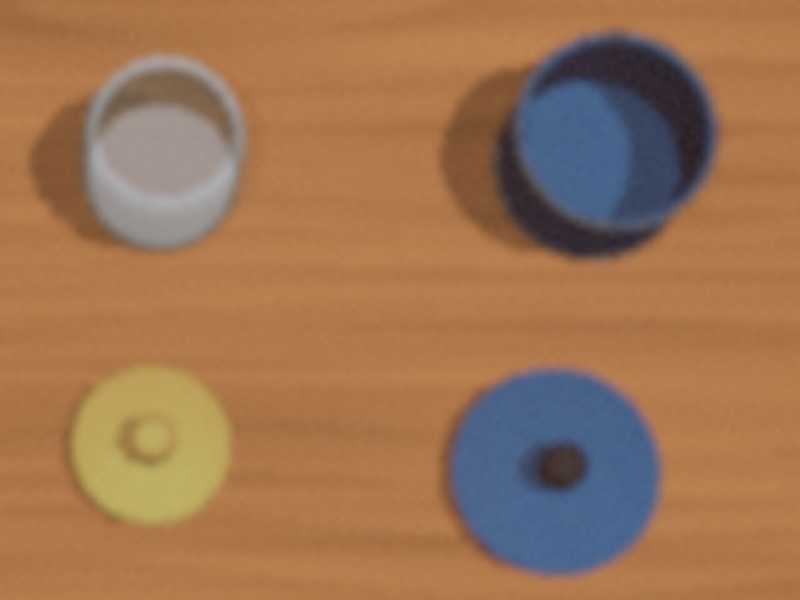

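View pics/c3.png

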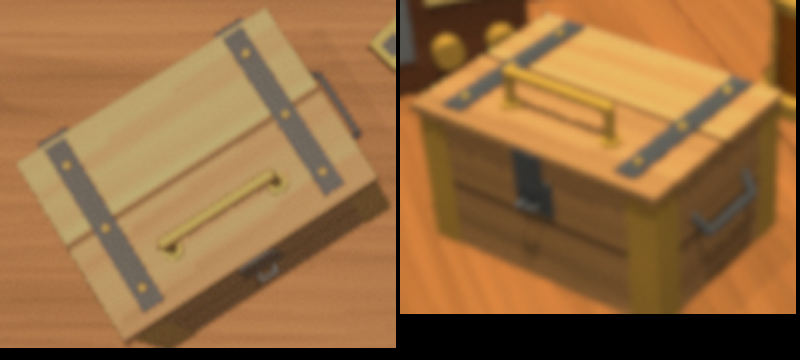

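c1: jar rim centre ≈(166,132) and tin rim ≈(617,131) in crop pixels; both lids are clean circles. c3: handle bar from (163,245) to (273,178) in the left crop, and (507,71) to (612,106) in the right crop.

View pics/c2.png

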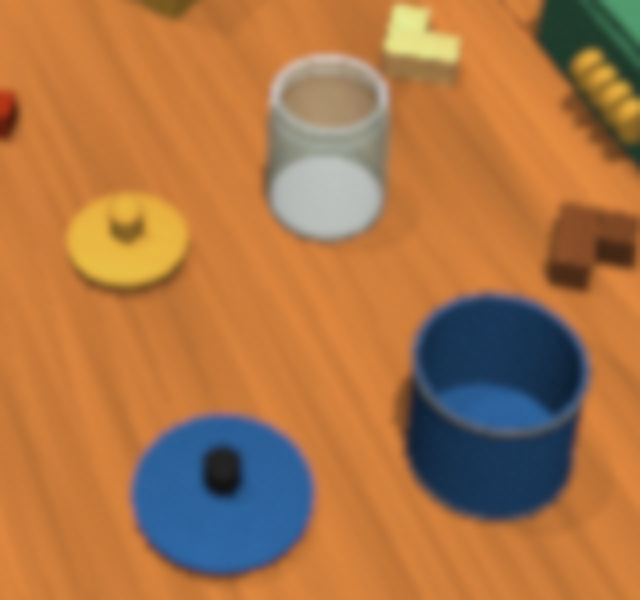

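Run:
```python
from h import *
T=snap('top');S=snap('side')
def tri(a,b):
    c1,r1=ray(T,*a);c2,r2=ray(S,*b)
    r1/=np.linalg.norm(r1);r2/=np.linalg.norm(r2)
    k=np.linalg.lstsq(np.c_[r1,-r2],c2-c1,rcond=None)[0]
    p,q=c1+k[0]*r1,c2+k[1]*r2
    return (p+q)/2,np.linalg.norm(p-q)
c=lambda X,Y,f,u,v:(u+(X+.5)/f-.5,v+(Y+.5)/f-.5)
# lids: masks, boundary cast to flange height, circle centre
def lid(d,box,lo,hi,z):
    u0,u1,v0,v1=box;h=cv2.cvtColor(d['img'][v0:v1,u0:u1],cv2.COLOR_RGB2HSV)
    m=cv2.inRange(h,lo,hi);cs,_=cv2.findContours(m,cv2.RETR_EXTERNAL,cv2.CHAIN_APPROX_NONE)
    k=cv2.convexHull(max(cs,key=cv2.contourArea))[:,0]
    P=np.array([onz(d,x+u0,y+v0,z)[:2] for x,y in k],np.float32)
    return cv2.minEnclosingCircle(P)
print('brass',lid(T,(305,355,262,310),(22,90,90),(35,255,255),15),lid(S,(280,325,290,330),(22,90,90),(35,255,255),15))
print('blue',lid(T,(380,440,260,320),(100,90,60),(125,255,255),15),lid(S,(295,355,345,400),(100,90,60),(125,255,255),15))
print('knobT brass',onz(T,*c(155,437,5,300,195),43),'blue',onz(T,*c(563,466,5,300,195),43))
print('jar',onz(T,*c(166,132,5,300,195),95),'tin',onz(T,*c(617,131,5,300,195),80))
for e in [((163,245),(507-400,71)),((273,178),(612-400,106))]:
    print('handle',tri(c(*e[0],2.4,85,155),c(*e[1],3.3,235,155)),onz(T,*c(*e[0],2.4,85,155),186))
for e in [(25,165),(267,14),(378,180),(127,340)]: print('lidcorner',onz(T,*c(*e,2.4,85,155),147))
```

```text
brass ((461.3304443359375, -80.2677230834961), 35.519710540771484) ((452.83624267578125, -96.83607482910156), 21.595600128173828)
blue ((450.3893127441406, -271.17303466796875), 46.55910873413086) ((453.0111999511719, -272.083984375), 48.0496940612793)
knobT brass [463.18193986 -81.91531236  43.        ] blue [ 449.56541266 -270.29100072   43.        ]
jar [595.66269907 -86.47067109  95.        ] tin [ 599.66469871 -294.19758935   80.        ]
handle (array([499.58927967, 293.09161209, 182.09946294]), np.float64(3.84885147226011)) [496.95537292 292.14685022 186.        ]
handle (array([560.91800312, 198.30198936, 185.4041045 ]), np.float64(8.294215622150713)) [556.60143127 198.77826575 186.        ]
lidcorner [577.95953447 433.9518469  147.        ]
lidcorner [721.96468952 219.25087447 147.        ]
lidcorner [563.64436969 111.83121097 147.        ]
lidcorner [418.48190215 330.77089704 147.        ]
```

c2 (side): jar rim centre ≈(329,95), tin rim ≈(500,366), blue knob top ≈(222,455). I'll start travelling to the brass lid and check those points against the side view on the way.

```bash
python3 jog.py '[{"d": [-24.6,-30.7,0]},{"d": [-24.6,-30.7,0]},{"d": [-24.6,-30.7,0]},{"d": [-24.6,-30.7,0]},{"d": [-24.6,-30.7,0]}]'
python3 jog.py '[{"d": [-24.6,-30.7,0]},{"d": [-24.6,-30.7,0]},{"d": [-24.6,-30.7,0]},{"d": [-24.6,-30.7,0]},{"d": [-24.6,-30.7,0]}]'
python3 jog.py '[{"d": [-24.6,-30.7,0]},{"d": [-24.6,-30.7,0]},{"d": [-24.6,-30.7,0]},{"d": [-24.6,-30.7,0]},{"d": [-24.6,-30.7,0]}]'
python3 jog.py '[{"d": [-24.6,-30.7,0]},{"d": [-24.6,-30.7,0]},{"d": [-24.6,-30.7,0]},{"d": [-24.6,-30.7,0]},{"r": [0,0,-0.12]}]'
python3 jog.py '[{"r": [0,0,-0.12]},{"r": [0,0,-0.02]},{}]'
python3 - <<'E'
from h import *
S=snap('side')
c=lambda X,Y:(270+(X+.5)/4-.5,250+(Y+.5)/4-.5)
for n,p,z in [('jar',(329,95),95),('tin',(500,366),80),('blueknob',(222,455),43),('brassflange',(128,240),15),('brassknob',(127,203),43)]: print(n,onz(S,*c(*p),z))
p,R=pose();print(p,R.round(3),R.T@(np.array([462,-81,39])-p))
snap('wrist','w1.png')
E
```

```text
t: 0.62
ee_pos: [240.2, 422.3, 239.5]
orientation: [0.406, 3.115, -0.0]
ft_force: [0.6, -0.4, 0.3]
width: 88.0
grasp_force: 0.0
t: 1.03
ee_pos: [319.6, 242.4, 239.8]
orientation: [0.406, 3.115, 0.0]
ft_force: [0.5, -0.5, 0.0]
width: 88.0
grasp_force: 0.0
t: 1.45
ee_pos: [399.2, 62.3, 239.9]
orientation: [0.407, 3.114, 0.0]
ft_force: [-0.0, 0.0, 0.3]
width: 87.7
grasp_force: 0.0
t: 1.87
ee_pos: [465.3, -85.0, 240.2]
orientation: [0.226, 3.13, -0.003]
ft_force: [-0.2, -0.1, 1.0]
width: 87.7
grasp_force: 0.0
t: 2.12
ee_pos: [462.2, -79.8, 239.5]
orientation: [-0.003, -3.141, -0.0]
ft_force: [0.6, -0.8, 1.0]
width: 87.9
grasp_force: 0.0
jar [597.96021681 -86.57925767  95.        ]
tin [ 601.50801448 -296.89409924   80.        ]
blueknob [ 454.48438645 -269.13309846   43.        ]
brassflange [466.36202146 -81.61468588  15.        ]
brassknob [468.52564548 -77.40609083  43.        ]
[462.20167092 -79.57073494 239.604302  ] [[-1.     0.003 -0.   ]
 [ 0.003  1.     0.   ]
 [ 0.     0.    -1.   ]] [ 1.51550074e-01 -1.44456135e+00  2.00604237e+02]
```

View pics/w1.png

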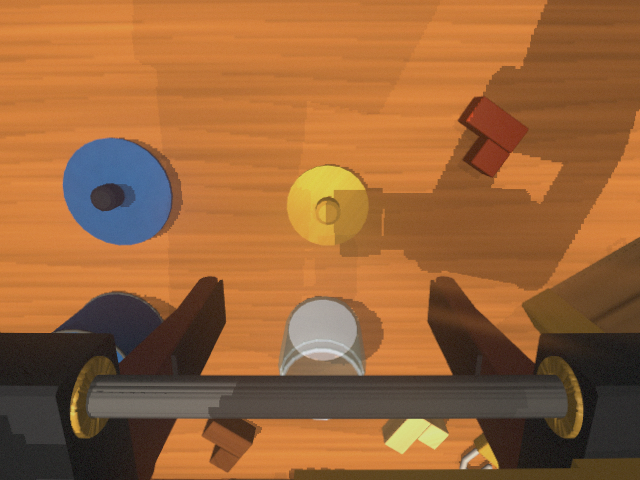

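Wrist view: brass flange centre (328,206), knob top (327,210); blue flange (118,191), knob (106,197). I'll cast these as a third reading.

Run:
```python
from h import *
W=snap('wrist')
for n,p,z in [('brassfl',(328,206),14),('brassknob',(327,210),43),('bluefl',(118,191),14),('blueknob',(105,197),43)]: print(n,onz(W,*p,z))
print('jarbottom(322,331) z4',onz(W,322,331,4))
```

```text
brassfl [465.21125847 -77.52846565  14.        ]
brassknob [462.34757361 -78.50061982  43.        ]
bluefl [ 451.01256883 -269.34343306   14.        ]
blueknob [ 450.89170288 -266.3227135    43.        ]
jarbottom(322,331) z4 [599.31261117 -83.58472721   4.        ]
```

```bash
python3 jog.py '[{"d": [-1.3,0,40]},{"d": [0,0,40]},{"d": [0,0,40]},{"d": [0,0,40]},{"d": [0,0,20]}]' 60
python3 jog.py '[{"d": [0,0,12]},{"d": [0,0,8]},{},{},{}]'
python3 jog.py '[{},{},{},{},{}]' 10
python3 jog.py '[{"d": [0,0,-10]},{"d": [0,0,-20]},{"d": [0,0,-30]},{"d": [0,0,-40]},{}]'
python3 - <<'E'
from h import *
S=snap('side','s1.png');T=snap('top');W=snap('wrist')
cv2.imwrite('pics/m1.png',np.hstack([cv2.resize(S['img'][200:350,250:400],(400,400)),cv2.resize(W['img'],(400,400))])[:,:,::-1])
p,R=pose();print(p,R.round(3),R.T@(np.array([597,-86,122])-p))
E
```

```text
t: 2.68
ee_pos: [461.7, -78.8, 56.3]
orientation: [-0.001, -3.138, -0.001]
ft_force: [-0.2, -0.2, 0.4]
width: 60.7
grasp_force: 0.0
t: 3.1
ee_pos: [464.5, -79.8, 40.6]
orientation: [-0.0, 3.14, -0.001]
ft_force: [1.0, -1.0, 0.5]
width: 60.1
grasp_force: 0.0
t: 3.52
ee_pos: [463.8, -79.8, 40.0]
orientation: [-0.0, 3.141, -0.0]
ft_force: [-0.2, 0.6, 0.1]
width: 29.9
grasp_force: 0.0
t: 3.93
ee_pos: [467.1, -80.4, 145.7]
orientation: [-0.0, 3.132, -0.003]
ft_force: [0.7, -0.2, -0.6]
width: 20.0
grasp_force: 30.0
[463.587921   -79.74328963 140.10587371] [[-1.    -0.     0.001]
 [-0.     1.    -0.   ]
 [-0.001 -0.    -1.   ]] [-133.39280097   -6.27829304   18.23994506]
```

View pics/m1.png

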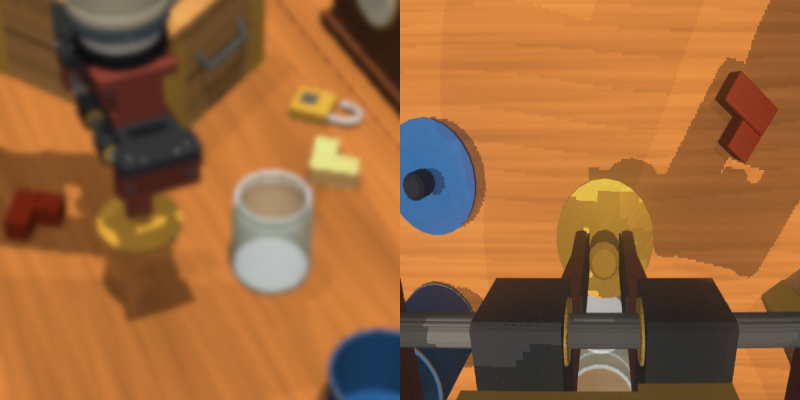

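The lid is held level. The flange centre is near (140,222) in the left crop. The fingers finished closing as the lift began, so I'll measure the lid's height relative to the TCP.

Run:
```python
from h import *
S=snap('side');T=snap('top');p,R=pose();print(p)
for n,d in(('S',S),('T',T)):
    h=cv2.cvtColor(d['img'],cv2.COLOR_RGB2HSV);m=cv2.inRange(h,(22,110,70),(35,255,255))
    u,v=proj(d,[463.6,-79.7,114]);M=np.zeros_like(m);cv2.circle(M,(int(u),int(v)),26,255,-1);m&=M
    ys,xs=np.nonzero(m);print(n,'mask x',xs.min(),xs.max(),'y',ys.min(),ys.max(),len(xs))
    for z in(100,106,112,118):
        P=[proj(d,[463.6+37.5*np.cos(a),-79.7+37.5*np.sin(a),z]) for a in np.linspace(0,6.3,60)];P=np.array(P)
        print(z,P.min(0).round(1),P.max(0).round(1))
```

```text
[462.65377325 -79.56707007 138.68872397]
S mask x 289 290 y 257 257 2
100 [282.7 273.9] [314.5 296.3]
106 [282.5 272.1] [314.5 294.4]
112 [282.3 270.2] [314.4 292.6]
118 [282.1 268.4] [314.3 290.7]Traceback (most recent call last):
  File "<stdin>", line 6, in <module>
    return umr_minimum(a, axis, None, out, keepdims, initial, where)
ValueError: zero-size array to reduction operation minimum which has no identity
```

Run:
```python
from h import *
S=snap('side');T=snap('top');W=snap('wrist');p,R=pose();print(p)
h=cv2.cvtColor(S['img'],cv2.COLOR_RGB2HSV);print(h[278:296:3,284:322:4].tolist().__str__()[:900])
for n,d,b,lo in(('S',S,(270,335,262,300),(19,150,70)),('T',T,(310,350,255,310),(20,70,70)),('W',W,(400-400+100,540,200,330),(22,120,60))):
    h=cv2.cvtColor(d['img'],cv2.COLOR_RGB2HSV)[b[2]:b[3],b[0]:b[1]];m=cv2.inRange(h,lo,(35,255,255))
    cs,_=cv2.findContours(m,cv2.RETR_EXTERNAL,cv2.CHAIN_APPROX_NONE)
    print(n,[np.add(cv2.boundingRect(c),(b[0],b[2],0,0)).tolist() for c in sorted(cs,key=cv2.contourArea)[-2:]])
    for z in(100,106,112):
        P=np.array([proj(d,[p[0]+37.5*np.cos(a),p[1]+37.5*np.sin(a),z]) for a in np.linspace(0,6.3,60)])
        print(z,P.min(0).round(1),P.max(0).round(1))
a=np.hstack([cv2.resize(S['img'][262:302,270:335],(520,320)),cv2.resize(T['img'][255:310,310:350],(232,320))])
cv2.imwrite('pics/m2.png',a[:,:,::-1])
```

```text
[462.805478   -79.60403442 138.44152418]
[[[13, 178, 123], [17, 182, 143], [19, 184, 143], [6, 163, 72], [4, 158, 79], [10, 167, 90], [19, 184, 132], [17, 184, 150], [14, 182, 202], [14, 183, 203]], [[15, 181, 138], [18, 183, 155], [19, 184, 147], [11, 169, 77], [6, 164, 81], [12, 171, 94], [19, 185, 134], [19, 184, 133], [15, 182, 199], [13, 181, 204]], [[17, 185, 176], [19, 186, 155], [19, 184, 140], [17, 180, 102], [17, 177, 98], [19, 185, 131], [19, 186, 197], [19, 185, 146], [16, 184, 204], [13, 182, 206]], [[17, 185, 168], [19, 185, 176], [19, 183, 141], [19, 184, 137], [19, 187, 153], [19, 186, 169], [19, 186, 169], [19, 185, 138], [14, 183, 183], [14, 182, 205]], [[15, 182, 133], [20, 186, 225], [19, 187, 179], [19, 186, 140], [19, 187, 150], [19, 184, 140], [19, 185, 138], [19, 185, 132], [14, 183, 181], [14, 183, 209]], [[13, 182, 126], [18, 185, 163], [19, 187, 203], [19, 185, 142], [19, 187, 142], [19, 184, 141], [1
S [[285, 277, 30, 19]]
100 [282.3 274. ] [314.2 296.3]
106 [282.2 272.1] [314.1 294.5]
112 [282.  270.3] [314.1 292.6]
T []
100 [313.2 262. ] [347.  295.6]
106 [313.2 261.6] [347.2 295.3]
112 [313.1 261.1] [347.3 295. ]
W [[384, 242, 5, 2], [273, 215, 96, 28]]
100 [247.7 207.5] [403.5 352.1]
106 [245.4 210.4] [405.8 358.8]
112 [242.9 213.5] [408.2 365.9]
```

View pics/m2.png

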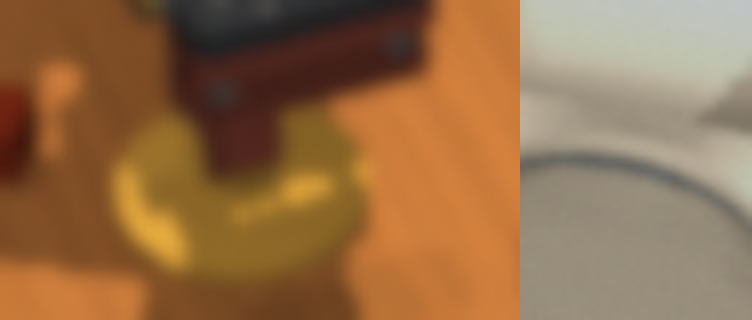

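The lid is level. Its flange underside looks about 10 mm lower relative to the TCP than planned, because the knob is held nearer the fingertips. I'll rise, move over the jar, and lower it step by step while watching the force.

```bash
python3 jog.py '[{"d": [0,0,-30]},{"d": [-33.5,-1.6,0]},{"d": [-33.5,-1.6,0]},{"d": [-33.5,-1.6,0]},{"d": [-33.5,-1.5,0]}]' 
python3 jog.py '[{},{},{}]'
python3 - <<'E'
from h import *
S=snap('side');T=snap('top');W=snap('wrist');p,R=pose();print(p,R.T@(np.array([597,-86,142])-p),status.get_obs()['ft_force'])
a=np.hstack([cv2.resize(S['img'][235:335,310:400],(450,500)),cv2.resize(W['img'][160:360,230:430],(350,500))])
cv2.imwrite('pics/m3.png',a[:,:,::-1])
E
```

```text
t: 4.75
ee_pos: [598.7, -86.0, 168.8]
orientation: [0.0, -3.14, -0.0]
ft_force: [-0.4, 0.6, -1.6]
width: 20.0
grasp_force: 30.0
t: 5.0
ee_pos: [596.2, -85.8, 168.1]
orientation: [0.0, -3.138, -0.001]
ft_force: [-0.6, -0.0, -2.4]
width: 19.8
grasp_force: 30.0
[596.25657246 -85.94874772 169.15565107] [-0.79227107 -0.05818013 27.15425598] [-0.71429131  1.58498549 -1.16702736]
```

View pics/m3.png

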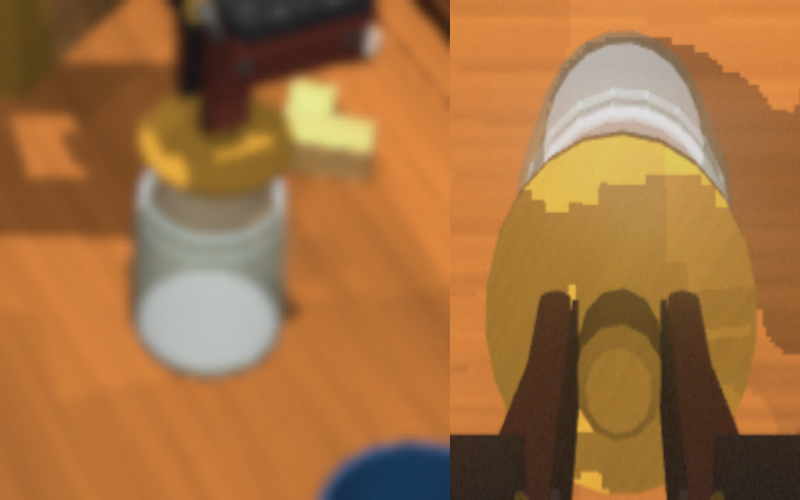

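The brass lid is centred over the jar in both views (side: flange centre 215 against jar axis about 212; wrist: both at about 622). Lowering.

```bash
python3 jog.py '[{"d": [-0.5,0,12]},{"d": [0,0,8]},{}]' |grep -E 'pos|force'
python3 jog.py '[{"d": [0,0,3]},{"d": [0,0,3]},{}]' |grep -E 'pos|force'
python3 jog.py '[{"d": [0,0,2]},{"d": [0,0,2]},{}]' |grep -E 'pos|force'
python3 jog.py '[{"d": [0,0,2]},{"d": [0,0,2]},{}]' |grep -E 'pos|force'
python3 - <<'E'
from h import *
for _ in range(1): o=status.get_obs();print(o['ee_pos'],o['ft_force'],o['moment'])
E
```

```text
ee_pos: [596.4, -85.9, 147.4]
ft_force: [0.2, -0.4, -0.8]
grasp_force: 30.0
ee_pos: [597.9, -86.0, 143.1]
ft_force: [-0.2, 0.1, -1.1]
grasp_force: 30.0
ee_pos: [598.1, -86.0, 139.4]
ft_force: [-0.4, -0.1, -2.2]
grasp_force: 30.0
ee_pos: [598.7, -86.1, 136.6]
ft_force: [-2.9, 1.2, 6.7]
grasp_force: 30.0
[598.72974968 -86.0538409  136.63519578] [-2.87123686  1.24878456  6.6941065 ] [ 0.06328521  0.43012833 -0.0020208 ]
```

Run:
```python
from h import *
S=snap('side')
for z in(95,102,107,128,136,142):
    P=np.array([proj(S,[598+37.5*np.cos(a),-86+37.5*np.sin(a),z]) for a in np.linspace(0,6.3,60)]);print(z,P.min(0).round(1),P.max(0).round(1))
P=np.array([proj(S,[598+34.5*np.cos(a),-86+34.5*np.sin(a),95]) for a in np.linspace(0,6.3,60)]);print('rim',P.min(0),P.max(0))
for u in (346,352,358): print(u,[(v,*S['img'][v,u].tolist()) for v in range(270,298,2)])
```

```text
95 [336.4 263. ] [367.3 284. ]
102 [336.4 260.9] [367.4 281.9]
107 [336.4 259.4] [367.5 280.3]
128 [336.4 252.9] [368.  273.8]
136 [336.5 250.4] [368.1 271.2]
142 [336.5 248.5] [368.3 269.3]
rim [337.60522873 263.78922224] [366.02991203 283.11910347]
346 [(270, 141, 103, 39), (272, 138, 101, 38), (274, 143, 104, 39), (276, 196, 144, 52), (278, 225, 169, 62), (280, 214, 159, 63), (282, 155, 135, 99), (284, 146, 149, 135), (286, 153, 159, 145), (288, 153, 156, 142), (290, 180, 184, 178), (292, 186, 191, 188), (294, 186, 191, 188), (296, 185, 190, 187)]
352 [(270, 73, 43, 26), (272, 107, 77, 31), (274, 147, 108, 40), (276, 160, 117, 43), (278, 142, 104, 38), (280, 142, 105, 40), (282, 133, 101, 46), (284, 138, 132, 110), (286, 152, 159, 146), (288, 155, 161, 151), (290, 187, 191, 187), (292, 189, 194, 191), (294, 189, 194, 190), (296, 188, 193, 190)]
358 [(270, 107, 74, 32), (272, 146, 107, 39), (274, 190, 139, 51), (276, 156, 114, 41), (278, 140, 103, 39), (280, 141, 103, 39), (282, 132, 101, 53), (284, 134, 131, 112), (286, 145, 152, 138), (288, 141, 145, 131), (290, 161, 164, 156), (292, 185, 189, 186), (294, 188, 192, 189), (296, 186, 191, 188)]
```

The flange's lower edge now sits at row ~283, which is z≈95–98, with 7 N of contact: it is home. Releasing and retreating.

```bash
python3 jog.py '[{"d": [0,0,-1.5]},{},{},{},{}]' 60 |grep -E 'pos|force|wid'
python3 jog.py '[{},{"d": [0,0,-10]},{"d": [0,0,-20]},{"d": [0,0,-30]},{"d": [0,0,-20]}]' |grep -E 'pos|force|wid'
python3 jog.py '[{"d": [36,-37,0]},{"d": [36,-37,0]},{"d": [36,-37,0]},{"d": [36,-37,0]},{"d": [0,-36,0]}]' |grep -E 'pos'
python3 jog.py '[{},{}]' |grep -E 'pos'
python3 - <<'E'
from h import *
S=snap('side');T=snap('top');W=snap('wrist');p,R=pose();print(p,R.T@(np.array([451.5,-270,39])-p))
for n,d,lo,z in(('S',S,(17,140,70),100),('T',T,(20,70,70),100)):
    u,v=map(int,proj(d,[598,-86,102]));b=(u-24,u+24,v-24,v+16) if n=='S' else (u-24,u+24,v-22,v+24)
    h=cv2.cvtColor(d['img'],cv2.COLOR_RGB2HSV)[b[2]:b[3],b[0]:b[1]];m=cv2.inRange(h,lo,(35,255,255))
    cs,_=cv2.findContours(m,cv2.RETR_EXTERNAL,cv2.CHAIN_APPROX_NONE);c=max(cs,key=cv2.contourArea)
    print(n,np.add(cv2.boundingRect(c),(b[0],b[2],0,0)))
    for z in(98,110):
        P=np.array([proj(d,[598+37.5*np.cos(a),-86+37.5*np.sin(a),z]) for a in np.linspace(0,6.3,60)]);print(z,P.min(0).round(1),P.max(0).round(1))
h=cv2.cvtColor(W['img'],cv2.COLOR_RGB2HSV);m=cv2.inRange(h,(100,90,40),(125,255,255))
cs,_=cv2.findContours(m,cv2.RETR_EXTERNAL,cv2.CHAIN_APPROX_NONE)
for c in sorted(cs,key=cv2.contourArea)[-2:]:
    r=cv2.boundingRect(c);print('W blue',r,onz(W,r[0]+r[2]/2,r[1]+r[3]/2,14))
    k=cv2.convexHull(c)[:,0]; print(cv2.minEnclosingCircle(np.array([onz(W,x,y,14)[:2] for x,y in k],np.float32)))
E
```

```text
ee_pos: [598.2, -86.1, 137.0]
ft_force: [-0.6, 0.0, -1.6]
width: 49.9
grasp_force: 0.0
ee_pos: [598.7, -86.2, 219.7]
ft_force: [0.2, 0.4, 0.1]
width: 60.0
grasp_force: 0.0
ee_pos: [476.7, -240.9, 217.4]
ee_pos: [482.0, -243.1, 218.1]
[ 482.29949132 -240.69809932  217.36302093] [ 30.83099707 -29.32238597 178.35421101]
S [354 262  17  13]
98 [336.4 262.1] [367.3 283.1]
110 [336.4 258.5] [367.6 279.4]
T [317 204  33  30]
98 [316.1 203.7] [349.2 235.8]
110 [316.1 202.3] [349.4 234.7]
W blue (247, 324, 72, 52) [ 621.85862117 -282.22244715   14.        ]
((622.7324829101562, -278.6466369628906), 39.57465362548828)
W blue (234, 113, 116, 99) [ 443.21616802 -269.68510034   14.        ]
((452.14422607421875, -270.0633239746094), 49.30440139770508)
```

Brass lid on the jar matches the prediction (top bbox x 317–350). Blue lid measured at (452,-270). Fetching it.

```bash
python3 jog.py '[{"d": [15.2,-14.6,20]},{"d": [15.2,-14.6,20]},{"d": [0,0,35]},{"d": [0,0,35]},{"d": [0,0,35]}]' 44 |grep -E 'pos|wid'
python3 jog.py '[{"d": [0,0,15]},{"d": [0,0,10]},{},{}]' |grep -E 'pos|wid'
python3 -c "
from h import *
p,R=pose();print(R.T@(np.array([452,-270,38])-p))"
```

```text
ee_pos: [452.3, -269.9, 71.4]
width: 44.1
ee_pos: [452.2, -270.1, 47.4]
width: 44.0
[0.22952935 0.13670975 9.39264751]
```

```bash
python3 jog.py '[{"d": [0,0,6]},{"d": [0,0,3]},{}]' |grep -E 'pos|wid|ft'
python3 jog.py '[{},{},{},{},{}]' 10 |grep -E 'wid|grasp'
python3 jog.py '[{},{},{},{},{}]' |grep -E 'pos|wid|ft|grasp'
python3 jog.py '[{"d": [0,0,-15]},{"d": [0,0,-35]},{"d": [0,0,-40]},{"d": [0,0,-35]},{}]' |grep -E 'pos|wid|grasp'
python3 -c "
from h import *
p,R=pose();print(p,R.T@(np.array([600.3,-295.3,160])-p))"
```

```text
ee_pos: [452.0, -270.8, 38.6]
ft_force: [-0.6, 0.3, 0.5]
width: 44.1
width: 21.0
grasp_force: 30.0
ee_pos: [451.7, -270.8, 38.4]
ft_force: [-1.2, 0.9, 6.3]
width: 21.1
grasp_force: 30.0
ee_pos: [454.7, -272.7, 169.1]
width: 21.4
grasp_force: 30.0
[ 454.74175231 -272.73665544  169.08047287] [-145.47030518  -22.54223913   10.44034208]
```

Held firmly (width 21, 30 N). Moving over the tin and checking alignment with one picture.

```bash
python3 jog.py '[{"d": [-37,-6.2,0]},{"d": [-37,-6.2,0]},{"d": [-37,-6.2,0]},{"d": [-37,-6.2,0]},{}]' |grep -E 'pos|wid|grasp'
python3 jog.py '[{},{},{}]' |grep -E 'pos'
python3 - <<'E'
from h import *
S=snap('side');T=snap('top');W=snap('wrist');p,R=pose();print(p,R.T@(np.array([600,-295,107])-p))
cv2.imwrite('pics/m4.png',np.hstack([cv2.resize(S['img'][290:390,345:445],(400,400)),cv2.resize(W['img'][130:370,200:440],(400,400))])[:,:,::-1])
E
```

```text
ee_pos: [605.6, -296.4, 162.5]
width: 21.1
grasp_force: 30.0
ee_pos: [597.8, -295.0, 162.1]
[ 598.53413309 -295.45578196  163.1649018 ] [-1.50078987  0.44205159 56.16408921]
```

View pics/m4.png

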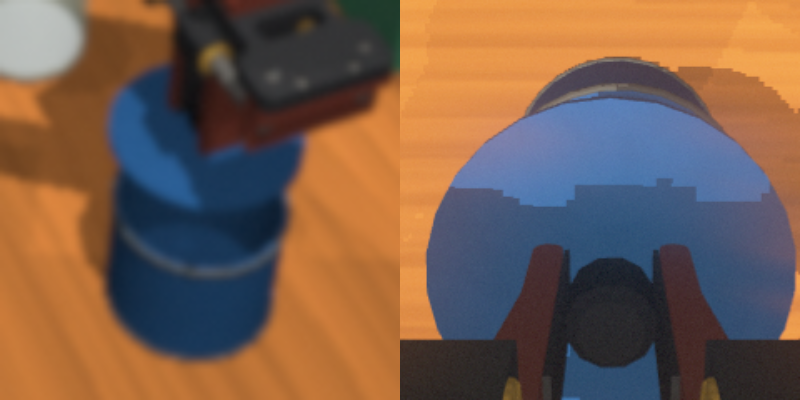

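Side view: the lid is about 1.4 px left of the tin's axis. Together with bias-corrected earlier readings, the target is (601,-294.3), so I shift by (+2.5,+1) and lower with force checks.

```bash
python3 jog.py '[{"d": [-2.5,1,12]},{"d": [0,0,15]},{"d": [0,0,11]},{},{}]' |grep -E 'pos|ft'
python3 jog.py '[{"d": [0,0,3]},{"d": [0,0,2]},{},{}]' |grep -E 'pos|ft'
python3 jog.py '[{"d": [0,0,2]},{"d": [0,0,2]},{}]' |grep -E 'pos|ft'
```

```text
ee_pos: [601.4, -294.2, 124.0]
ft_force: [-0.0, 0.7, -1.8]
ee_pos: [602.3, -294.6, 120.5]
ft_force: [0.6, -0.1, -1.5]
ee_pos: [601.9, -294.4, 115.8]
ft_force: [1.2, 0.6, -1.1]
```

No contact at the rim, so the plug has entered (plug bottom at z≈78).

```bash
python3 jog.py '[{"d": [0,0,2]},{"d": [0,0,2]},{}]' |grep -E 'pos|ft'
python3 jog.py '[{"d": [0,0,2]},{"d": [0,0,1]},{}]' |grep -E 'pos|ft'
python3 jog.py '[{"d": [0,0,1]},{"d": [0,0,1]},{}]' |grep -E 'pos|ft'
```

```text
ee_pos: [601.9, -294.4, 111.6]
ft_force: [-0.4, 0.3, -1.2]
ee_pos: [601.9, -294.4, 108.8]
ft_force: [-1.5, 0.4, -2.1]
ee_pos: [602.0, -294.5, 107.0]
ft_force: [-0.7, 0.6, -1.2]
```

```bash
python3 jog.py '[{"d": [0,0,1]},{"d": [0,0,0.5]},{}]' |grep -E 'pos|ft'
python3 jog.py '[{"d": [0,0,0.7]},{},{}]' |grep -E 'pos|ft'
```

```text
ee_pos: [602.2, -294.6, 106.5]
ft_force: [-1.1, 1.7, 4.3]
ee_pos: [602.2, -294.6, 106.4]
ft_force: [-3.7, 1.5, 8.8]
```

Home at the expected height, with 9 N. Release, verify, and travel towards the chest.

```bash
python3 jog.py '[{"d": [0,0,-1]},{},{},{},{}]' 50 |grep -E 'pos|ft|wid'
python3 jog.py '[{},{},{"d": [0,0,-10]},{"d": [0,0,-20]},{"d": [0,0,-40]}]' |grep -E 'pos|ft|wid'
python3 jog.py '[{"d": [0,0,-40]},{"d": [0,0,-40]},{"d": [0,0,-40]},{"d": [8,38,0]},{"d": [8,38,0]}]' |grep -E 'pos|ft|wid'
python3 jog.py '[{"d": [8,38,0]},{"d": [8,38,0]},{"d": [8,38,0]},{"d": [8,38,0]},{"d": [8,38,0]}]' |grep -E 'pos|ft|wid'
python3 - <<'E'
from h import *
S=snap('side');T=snap('top');p,R=pose();print(p,R.round(3),status.get_obs()['qpos'])
for n,d in(('S',S),('T',T)):
    u,v=map(int,proj(d,[601,-294,86]));b=(u-32,u+32,v-30,v+35)
    h=cv2.cvtColor(d['img'],cv2.COLOR_RGB2HSV)[b[2]:b[3],b[0]:b[1]];m=cv2.inRange(h,(100,90,30),(125,255,255))
    cs,_=cv2.findContours(m,cv2.RETR_EXTERNAL,cv2.CHAIN_APPROX_NONE);c=max(cs,key=cv2.contourArea)
    print(n,np.add(cv2.boundingRect(c),(b[0],b[2],0,0)))
    for z in(82,94):
        P=np.array([proj(d,[601+49.5*np.cos(a),-294+49.5*np.sin(a),z]) for a in np.linspace(0,6.3,60)]);print(z,P.min(0).round(1),P.max(0).round(1))
E
```

```text
ee_pos: [602.1, -294.5, 105.7]
ft_force: [0.6, 0.2, -0.3]
width: 48.7
ee_pos: [599.5, -293.2, 172.8]
ft_force: [-0.3, -0.2, -0.8]
width: 50.0
ee_pos: [587.5, -219.7, 300.3]
ft_force: [-0.2, 1.3, -1.9]
width: 49.9
ee_pos: [545.3, -26.9, 296.9]
ft_force: [-0.0, 0.5, -0.3]
width: 50.0
[544.74980723 -24.18630871 296.87816202] [[-1.    -0.005  0.   ]
 [-0.005  1.     0.001]
 [-0.     0.001 -1.   ]] [-6.68448936e-02  2.41597228e-01  1.75196587e+00  1.32773873e-03
  1.14798213e+00 -1.64284388e+00]
S [373 323  46  50]
82 [370.2 321.6] [417.8 359.1]
94 [370.5 317.9] [418.5 355.5]
T [403 201  42  41]
82 [401.5 199.2] [444.6 241.1]
94 [402.3 197.8] [445.7 240. ]
```

Both lids are home (blue: top bbox centre (424,221), matching the prediction). On to the handle: move over it, turn to face the bar, then locate the bar in the wrist view.

```bash
python3 jog.py '[{"d": [2.5,38.5,0]},{"d": [2.5,38.5,0]},{"d": [2.5,38.5,0]},{"d": [2.5,38.5,0]},{"d": [2.5,38.5,0]}]' |grep pos
python3 jog.py '[{"d": [2.5,38.5,0]},{"d": [2.5,38.5,0]},{"r": [0,0,0.12]},{"r": [0,0,0.12]},{"r": [0,0,0.12]}]' |grep pos
python3 jog.py '[{"r": [0,0,0.12]},{"r": [0,0,0.12]},{"r": [0,0,0.12]},{"r": [0,0,0.12]},{"r": [0,0,0.12]}]' |grep pos
python3 jog.py '[{"r": [0,0,0.02]},{},{}]' |grep pos
python3 - <<'E'
from h import *
W=snap('wrist','w5.png');p,R=pose();print(p,R.round(3))
print('pred',proj(W,[498,293,181]),proj(W,[557.5,199.5,181]))
h=cv2.cvtColor(W['img'],cv2.COLOR_RGB2HSV)
for c in [(20,120,60),(20,150,60),(22,120,60),(23,150,60)]:
    m=cv2.inRange(h,c,(35,255,255))
    cs,_=cv2.findContours(m,cv2.RETR_EXTERNAL,cv2.CHAIN_APPROX_NONE)
    print(c,[tuple(np.round(q,1).tolist() if hasattr(q,'__len__') else round(q,1) for q in map(np.array,cv2.minAreaRect(k))) for k in sorted(cs,key=cv2.contourArea)[-4:]])
u,v=proj(W,[527.5,246,181]);u=int(u);v=int(v);print(u,v)
print([(y,*h[y,u].tolist()) for y in range(v-40,v+41,4) if 0<=y<480])
E
```

```text
ee_pos: [533.6, 165.1, 296.8]
ee_pos: [528.7, 241.4, 296.5]
ee_pos: [529.0, 240.4, 296.6]
ee_pos: [528.8, 240.7, 296.3]
[528.70358719 240.72721854 296.19722128] [[-0.559  0.829  0.   ]
 [ 0.829  0.559  0.   ]
 [-0.     0.    -1.   ]]
pred (np.float64(333.98772838602974), np.float64(142.74513178836304)) (np.float64(328.52205084514867), np.float64(305.7789280629968))
(20, 120, 60) [([521.0, 239.7], [28.8, 45.0], 8.1), ([427.5, 230.2], [15.0, 68.2], 3.6), ([462.5, 233.2], [69.8, 29.0], 88.4), ([542.4, 136.4], [18.0, 136.7], 8.9)]
(20, 150, 60) [([557.8, 467.0], [6.8, 5.0], 36.9), ([329.0, 283.0], [14.0, 6.0], 90.0), ([339.5, 269.0], [74.0, 5.0], 90.0), ([631.9, 228.1], [12.5, 57.5], 6.7)]
(22, 120, 60) [([422.1, 224.7], [3.2, 0.9], 71.6), ([423.9, 199.3], [2.2, 1.3], 63.4), ([339.5, 264.0], [1.0, 8.0], 0.0), ([422.5, 233.0], [10.0, 3.0], 90.0)]
(23, 150, 60) []
330 229
[(189, 15, 158, 166), (193, 15, 158, 166), (197, 16, 165, 164), (201, 16, 159, 167), (205, 16, 155, 173), (209, 18, 152, 213), (213, 17, 153, 212), (217, 18, 154, 209), (221, 18, 151, 211), (225, 17, 155, 209), (229, 18, 151, 210), (233, 18, 154, 213), (237, 18, 154, 212), (241, 18, 154, 213), (245, 18, 154, 212), (249, 18, 152, 215), (253, 18, 152, 215), (257, 18, 152, 215), (261, 18, 150, 216), (265, 18, 152, 215), (269, 16, 154, 215)]
```

Run:
```python
from h import *
I=cv2.imread('pics/w5.png');h=cv2.cvtColor(I,cv2.COLOR_BGR2HSV)
for y in (130,150,175,200,240):
    print(y,' '.join('%d:%d/%d/%d'%(x,*h[y,x]) for x in range(296,370,3)))
```

```text
130 296:15/152/143 299:15/155/148 302:15/159/152 305:15/155/158 308:14/152/158 311:15/159/159 314:15/158/160 317:15/157/161 320:15/160/161 323:15/158/163 326:15/159/165 329:19/180/176 332:19/181/175 335:19/175/176 338:19/174/132 341:19/176/126 344:20/183/171 347:19/178/175 350:20/182/172 353:17/165/161 356:15/158/160 359:15/157/162 362:15/158/160 365:16/159/157 368:15/158/157
150 296:15/159/144 299:15/159/144 302:15/157/151 305:15/156/149 308:15/159/154 311:15/155/156 314:15/158/160 317:15/162/159 320:15/161/162 323:15/156/165 326:15/161/165 329:15/159/164 332:17/168/156 335:18/185/127 338:18/171/152 341:19/177/167 344:19/182/157 347:19/176/139 350:15/162/129 353:15/158/163 356:15/153/165 359:15/157/161 362:16/159/159 365:16/158/160 368:15/156/159
175 296:15/156/147 299:15/157/145 302:15/161/144 305:15/164/145 308:15/160/150 311:15/158/155 314:15/156/160 317:15/159/160 320:15/160/164 323:15/158/166 326:16/162/164 329:15/160/167 332:16/159/157 335:18/173/133 338:19/178/152 341:19/183/166 344:18/175/157 347:18/182/136 350:15/153/148 353:16/160/161 356:15/161/163 359:15/159/162 362:15/159/160 365:15/159/162 368:15/156/160
200 296:15/156/155 299:15/160/211 302:15/162/208 305:15/161/209 308:15/160/214 311:15/157/214 314:17/156/214 317:17/155/215 320:18/148/216 323:18/152/205 326:16/158/168 329:15/155/170 332:16/162/161 335:18/168/143 338:18/171/161 341:18/178/169 344:18/174/160 347:18/172/141 350:16/163/163 353:16/155/168 356:15/156/168 359:15/158/168 362:16/162/164 365:17/151/214 368:17/154/214
240 296:15/162/213 299:15/164/212 302:15/162/210 305:15/159/212 308:15/165/210 311:16/160/213 314:17/155/214 317:17/153/211 320:17/154/212 323:18/153/214 326:18/150/213 329:18/152/215 332:18/154/205 335:17/176/203 338:20/173/214 341:21/176/212 344:18/178/209 347:17/170/168 350:16/161/177 353:16/155/179 356:18/154/213 359:17/153/212 362:17/151/214 365:17/154/214 368:17/153/211
```

Run:
```python
from h import *
W=snap('wrist');h=cv2.cvtColor(W['img'],cv2.COLOR_RGB2HSV);p,R=pose()
for u,v in((341,150),(341.3,200),(340.7,240)): print(R.T@(onz(W,u,v,181)-p))
for y in list(range(112,142,4))+list(range(248,330,6)): print(y,''.join('#' if h[y,x,1]>=168 else '.' for x in range(318,364,2)))
for v in(136,300): print(v,R.T@(onz(W,341,v,181)-p))
```

```text
[ 56.10545221   8.10637173 115.13877271]
[ 24.46124106   8.68253569 115.1414597 ]
[ -2.44746682   8.62074323 115.14363457]
112 .......................
116 .......................
120 .......................
124 ........#######........
128 ......###########......
132 .....####...######.....
136 ....####.##########....
140 ....##############.....
248 ........#######........
254 ........#######........
260 ........#######........
266 ........#######........
272 ........#######........
278 .....##########........
284 ....#############......
290 .....############......
296 ........#######........
302 ........#######........
308 .........#####.........
314 .......................
320 .......................
326 .......................
136 [ 64.60246244   8.00432117 115.13806171]
300 [-45.82258526   9.35670389 115.14730694]
```

Bar is parallel to the tool's x axis. Offset is about y +5…+8.5, x +6. Go half way down and measure again.

```bash
python3 jog.py '[{"d": [6,6,20]},{"d": [0,0,30]},{"d": [0,0,20]},{},{}]' 50 |grep pos
python3 - <<'E'
from h import *
W=snap('wrist');h=cv2.cvtColor(W['img'],cv2.COLOR_RGB2HSV);p,R=pose();print(p)
u,v=proj(W,p+R@np.array([0,0,p[2]-181]));print(u,v)
for y in range(100,470,20): print(y,''.join('#' if h[y,x,1]>=168 else '.' for x in range(260,420,2)))
E
```

```text
ee_pos: [529.7, 249.1, 225.4]
[530.54006665 249.43846028 226.64681207]
330.0149117487599 277.8345184236811
100 ................................................................................
120 ................................................................................
140 .................................#########......................................
160 ............................#####.#############.................................
180 ..................................#########.....................................
200 .................................##########.....................................
220 ..................................#########.....................................
240 .................................########.......................................
260 .................................########.......................................
280 .................................##########.....................................
300 .................................#########......................................
320 ..#..............................#########...................................#..
340 .............................#################...................#..............
360 .................................#########.................................#....
380 ................................................................................
400 ................................................................................
420 ##..............................................................................
440 ###.............................................................................
460 ###############################.........................########################
```

```bash
python3 jog.py '[{"d": [8,2.5,10]},{"d": [0,0,20]},{"d": [0,0,12]},{"d": [0,0,5]},{}]' 50 |grep -E 'pos|ft'
python3 jog.py '[{},{},{},{},{}]' 0 |grep -E 'pos|ft|wid|grasp'
python3 jog.py '[{},{},{},{},{}]' |grep -E 'pos|ft|wid|grasp|t:'
python3 -c "
from h import *
p,R=pose();print(p,R.round(3),status.get_obs()['qpos'])"
```

```text
ee_pos: [527.2, 257.3, 178.0]
ft_force: [-0.0, -0.2, 0.1]
ee_pos: [528.0, 257.4, 179.5]
ft_force: [-0.4, -0.2, 0.1]
width: 20.2
grasp_force: 0.0
t: 18.17
ee_pos: [528.5, 257.8, 179.3]
ft_force: [3.9, 3.1, 0.7]
width: 8.8
grasp_force: 30.0
[528.50512959 257.77395741 179.2873858 ] [[-0.557  0.83   0.002]
 [ 0.83   0.557  0.001]
 [-0.     0.002 -1.   ]] [ 4.33488808e-01  4.43989405e-01  1.75876019e+00  1.62674424e-04
  9.36974496e-01 -1.57588045e-01]
```

Bar gripped (width ~9, 30 N). Lift along the hinge arc (radius 157 mm), tilting the tool by about half the lid's angle.

```bash
python3 jog.py '[{"d": [0,2.8,-7.7],"r": [0.025,0,0]},{"d": [0,2.8,-7.7],"r": [0.025,0,0]},{"d": [0,6.45,-15.1],"r": [0.05,0,0]},{"d": [0,3.6,-7.4],"r": [0.025,0,0]},{"d": [0,3.6,-7.4],"r": [0.025,0,0]}]'
python3 jog.py '[{},{}]' |grep -E 'pos|ft|wid|grasp|t:'
python3 -c "
from h import *
p,R=pose();print(R.round(3))
d=p-np.array([528.5,257.8,179.3]);c=np.array([.83,.557]);print(d[:2]@c,d[:2]@[-.557,.83],d[2])"
```

```text
t: 18.58
ee_pos: [545.6, 269.2, 222.7]
orientation: [-1.441, -2.703, 0.208]
ft_force: [2.7, 0.9, -7.0]
width: 9.3
grasp_force: 30.0
t: 18.75
ee_pos: [545.3, 269.0, 222.1]
ft_force: [1.5, 0.0, -2.8]
width: 9.2
grasp_force: 30.0
[[-0.557  0.821 -0.125]
 [ 0.83   0.551 -0.084]
 [-0.    -0.151 -0.989]]
20.15873229107033 -0.05002010871502449 42.8482202470054
```

```bash
python3 jog.py '[{"d": [0,8,-14.3],"r": [0.05,0,0]},{"d": [0,8.8,-13.8],"r": [0.05,0,0]},{"d": [0,9.6,-13.3],"r": [0.05,0,0]},{"d": [0,10.3,-12.8],"r": [0.05,0,0]},{"d": [0,5.5,-6.1],"r": [0.025,0,0]}]' |grep -E 'pos|ft|wid|grasp|t:'
python3 jog.py '[{"d": [0,5.5,-6.1],"r": [0.025,0,0]},{"d": [0,11.6,-11.6],"r": [0.05,0,0]},{"d": [0,6.1,-5.5],"r": [0.025,0,0]},{"d": [0,6.1,-5.5],"r": [0.025,0,0]},{}]' |grep -E 'pos|ft|wid|grasp|t:'
python3 jog.py '[{},{},{}]' |grep -E 'pos|ft|wid|grasp|t:'
python3 -c "
from h import *
p,R=pose();print(R.round(3),status.get_obs()['qvel'])
g=p-2*R[:,2];d=g-np.array([528.5,257.8,181.3]);c=np.array([.83,.557]);a,b=d[:2]@c-150,d[2]+46;print(a,b,np.hypot(a,b),162.95-np.degrees(np.arctan2(b,a)))
S=snap('side','sf.png')"
```

```text
t: 19.17
ee_pos: [590.6, 299.6, 272.6]
ft_force: [-7.4, -4.6, 9.6]
width: 9.2
grasp_force: 30.0
t: 19.58
ee_pos: [623.2, 321.3, 287.7]
ft_force: [-4.2, -2.3, 15.4]
width: 9.0
grasp_force: 30.0
t: 19.83
ee_pos: [622.5, 320.8, 287.6]
ft_force: [-3.0, -2.4, 10.9]
width: 9.0
grasp_force: 30.0
[[-0.557  0.728 -0.399]
 [ 0.83   0.489 -0.268]
 [-0.    -0.48  -0.877]] [-0.0013241  -0.00345819  0.00315422 -0.00022735 -0.00274981 -0.00033635]
-35.941955774218755 154.01039196122923 158.1487433302186 59.813791079839135
```

The grasp radius of 158 mm and angle of 59.8° match the hinge geometry. One numeric check on settling and the lids, then hand in.

```bash
python3 jog.py '[{},{},{},{},{}]' |grep -E 'pos|ft|wid|grasp|t:'
python3 - <<'E'
from h import *
S=snap('side');T=snap('top')
for n,d,X,lo,hi in(('brassT',T,[598,-86,98],(20,70,70),(35,255,255)),('blueT',T,[601,-294,83],(100,90,30),(125,255,255)),('blueS',S,[601,-294,83],(100,90,30),(125,255,255))):
    u,v=map(int,proj(d,X));h=cv2.cvtColor(d['img'],cv2.COLOR_RGB2HSV)[v-26:v+26,u-30:u+30];print(n,np.add(cv2.boundingRect(cv2.inRange(h,lo,hi)),(u-30,v-26,0,0)))
a=cv2.imread('pics/side0.png')[:,:,::-1]
for X in([480,235,147],[560,180,147],[600,190,147]):
    u,v=map(int,proj(S,X));print(a[v,u],S['img'][v,u])
E
python3 -c "
from h import *
print(ctrl.close_job())"
```

```text
t: 20.3
ee_pos: [622.4, 320.7, 287.5]
ft_force: [-3.2, -1.9, 11.2]
width: 9.0
grasp_force: 30.0
brassT [317 204  33  32]
blueT [403 201  42  41]
blueS [373 323  46  42]
[135  93  51] [202 141  75]
[224 159  86] [85 73 46]
[133 111  90] [93 65 37]
the job is handed in; nothing more can be done
None
```

I handed the job in at about 20 s: both lids are seated and released on the jar and the tin, and the gripper is holding the chest lid steady at about 60 degrees. The 60 degrees is worked out from the gripper's position around the hinge, and no verdict came back.

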